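# Load the condiment caddy in the row's order

## Robot

A 7-joint arm with a two-finger parallel gripper is mounted at the origin on the work surface. World frame = base frame: x ahead of the robot, y to its left, z up, the work surface at z = 0. Lengths are in m, angles in rad, forces in N, time in s.
With the tool pointing down it reaches from about 0.425 to 0.8 m from the base axis. Payload 8.3 kg.
Tool frame: the origin (TCP) lies on the centre line of the jaws, within the pads' length; the fingertips stand 19 mm ahead of it and the grasp point (between the pads) is the TCP; z points along the fingers, y is the line along which they close (so a half turn about z gives the same grasp; the last joint's range is limited). The gripper opens to 85 mm and grips with 20 to 120 N. Pads are 22 mm wide; open, the fingers measure 114 mm over their backs; the gripper's body (76 mm by 85 mm) begins 54 mm behind the grasp point. The pads swing forward as they close: fully open they stand 13 mm farther back than shut.
Start: joints at [-1.209, 0.383, 0.016, 1.37, -0.006, 1.388, -0.046], TCP at [0.258, 0.569, 0.25] pointing down, gripper open.
Joint ranges: [-2.95, 2.95], [-0.25, 2.06], [-1.52, 1.56], [0.18, 2.33], [-1.44, 4.58], [0.02, 2.06], [-3.01, 3.01]. Speed limits (rad/s): [2.39, 2.39, 3.01, 3.01, 3.14, 3.14, 3.14].

## Interface

Orientations are given as a rotation vector (axis times angle).
In Python, from station import telemetry, cams, job gives the robot as it stands.
- The arm moves only by the tool play_rows, never from a script. Its arguments are lists of equal length, an entry for each row: "linear": the shift along the tool's x, y, z in m, a list of three; "turn": the turn about the tool's z in degrees. In form: {"linear": [[dx, dy, dz], ...], "turn": [turn, ...]}. A call has 1 to 12 rows; each row is the pose to reach, as a shift and turn from the pose commanded when the call began, along the tool's axes at that moment; what a row does not reach only later rows make up. A row lasts 1/12 s, in which the tool goes at most 41.7 mm and 7.16 degrees, less where a joint would pass 70% of its speed; a pose out of reach is approached as far as the arm can. A call with a gripper value outside its range is refused whole. "hand" is the finger opening in m, from 0 to 0.0854, set as the call begins (left out, the last holds). The fingers move at their own pace and stop on an object; the grip force is fixed at half the most. Time passes only in rows, so rows that repeat a pose let the fingers close. It gives the time, the measured TCP pose, the force, the opening and the grip force at its end, in the units of the state.
- telemetry.state(): the state, without advancing time (a new reading comes with each control period).
- cams.capture(name): name is "scene" or "top"; returns the picture (480x640x3 uint8, blue, green, red); there is no depth.
- cams.get_calibration(name): a dict with "vertical_fov" (degrees; the focal length in pixels is half the picture's height over the tangent of half this angle, whatever the lens; pixels are square), "cx", "cy" (the principal point, pixels), "rvec" (rotation vector, rad) and "tvec" (3), from world to camera coordinates, as OpenCV has them. Camera axes: x right, y down, z forward; pixel columns grow to the right and rows downward; lengths in m; the calibration is good to about 2 mm. A picture is of the moment at which its call begins. get_calibration takes no time and is no camera call.
- job.close_job(): hands the job in; it is judged then, once.
The state is a dict: "time_s": time; "joints": joint angles; "qvel": joint speeds; "tau": joint torques, N m; "position": TCP position; "orientation": TCP orientation; "wrist_force": force on the tool from outside, world axes, zero at the start; "ft_torque": the same for the moment, N m; "opening": finger opening in m; "finger_force": force on a finger pad.
Only numpy, scipy, OpenCV 4.12 (cv2) and the standard library are available. Lean on these libraries where they do the work, as an engineer would, in place of code of your own. Each camera call takes 0.05 s, during which the arm holds its last target. There are 200 camera calls.

## Task

Lunch is moving to the table: take the glass jar, the steel shaker, the pepper mill and the oil bottle out of their saucers on the dark drip rack and stand them in the pale pine caddy, one to a bay, in the same left-to-right order as they stand now (seen from the robot's side). Keep each one upright and set it down on the bay's floor rather than dropping it.

Things in the scene. Friction and masses are not known exactly. Their poses are not given: they have to be found in the camera images.
- drip_rack: Fixed dark hardwood rack holding the row at the start, left or right of the caddy: board 100 (x) by 340 (y) by 14 mm thick, edge rails to 26 mm. Origin: centre of underside; x axis away from the robot, y along the row to the robot's left, turned up to 17 deg. Four places at x 0, y +120, +40, -40, -120 mm from left to right, one drip saucer on the board at each.
- caddy: Fixed pale pine caddy, empty, 86 (x) by 326 (y) mm. Four open bays 74 by 74 mm inside, centred at x 0, y +120, +40, -40, -120 mm from left to right; floor 8 mm above origin; front, back and dividing walls 6 mm thick, tops at 24 mm; end walls 44 mm. Origin: centre of underside; x axis away from the robot, y to the robot's left, turned up to 17 deg, not parallel to the rack.
- jar: Squat clear glass jar with a plain steel screw lid: 56 mm diameter, 68 mm tall; the lid, also 56 mm across, is the top 16 mm. About 0.2 kg. Origin: centre of its underside, z axis up through its top.
- shaker: Plain steel shaker, a straight can 48 mm in diameter with a low domed, pierced top; straight side up to 88 mm, 96 mm tall in all. About 0.17 kg. Origin: centre of its underside, z axis up through its top.
- mill: Wooden pepper mill 139 mm tall: foot 52 mm in diameter (up to 26 mm), straight body 39 mm in diameter from 46 to 90 mm, a round head 44 mm in diameter with straight sides from 94 to 120 mm, above it a dome and a small steel knob. About 0.21 kg; the head does not turn. Origin: centre of its underside, z axis up through its top.
- bottle: Slim green glass oil bottle 150 mm tall: body 50 mm in diameter up to 78 mm, sloping shoulder, straight neck 26 mm in diameter from 100 to 132 mm, steel cap 29 mm in diameter (31 mm at its lower edge) on top. About 0.26 kg. Origin: centre of its underside, z axis up through its top.
- saucer_jar: Shallow round stainless drip saucer fixed on the drip rack, in which the glass jar stands at the start and which marks its place in the row once it is empty; 76 mm across the rim, 9 mm high, inner floor 3 mm above its origin. Origin: centre of its underside, on the rack's board. It does not move.
- saucer_shaker: Shallow round stainless drip saucer fixed on the drip rack, in which the steel shaker stands at the start and which marks its place in the row once it is empty; 68 mm across the rim, 9 mm high, inner floor 3 mm above its origin. Origin: centre of its underside, on the rack's board. It does not move.
- saucer_mill: Shallow round stainless drip saucer fixed on the drip rack, in which the pepper mill stands at the start and which marks its place in the row once it is empty; 72 mm across the rim, 9 mm high, inner floor 3 mm above its origin. Origin: centre of its underside, on the rack's board. It does not move.
- saucer_bottle: Shallow round stainless drip saucer fixed on the drip rack, in which the oil bottle stands at the start and which marks its place in the row once it is empty; 70 mm across the rim, 9 mm high, inner floor 3 mm above its origin. Origin: centre of its underside, on the rack's board. It does not move.
Mind the look-alikes: they are no part of the job. Leave any blue or red look-alike of the shaker alone. What is shaped like the mill but red is not meant.

How it is judged:
At the end, for the whole second after the job is handed in: Each condiment stands upright (6 degrees) on the caddy floor (within 5 mm), within 15 mm of a bay centre each way, in the bay whose number from the left is that of its saucer in the drip rack; all released and at rest (((y of saucer_jar in the frame of drip_rack between 0.1 and 0.14 m and y of jar in the frame of caddy between 0.105 and 0.135 m) or (y of saucer_jar in the frame of drip_rack between 0.02 and 0.06 m and y of jar in the frame of caddy between 0.025 and 0.055 m) or (y of saucer_jar in the frame of drip_rack between -0.06 and -0.02 m and y of jar in the frame of caddy between -0.055 and -0.025 m) or (y of saucer_jar in the frame of drip_rack between -0.14 and -0.1 m and y of jar in the frame of caddy between -0.135 and -0.105 m)) and x of jar in the frame of caddy between -0.015 and 0.015 m and z of jar in the frame of caddy between 0.003 and 0.013 m and angle between each of jar, shaker, mill, bottle's own z axis and vertical below 0.1 rad and linear speed of each of jar, shaker, mill, bottle below 0.03 m/s and angular speed of each of jar, shaker, mill, bottle below 0.3 rad/s and ((y of saucer_shaker in the frame of drip_rack between 0.1 and 0.14 m and y of shaker in the frame of caddy between 0.105 and 0.135 m) or (y of saucer_shaker in the frame of drip_rack between 0.02 and 0.06 m and y of shaker in the frame of caddy between 0.025 and 0.055 m) or (y of saucer_shaker in the frame of drip_rack between -0.06 and -0.02 m and y of shaker in the frame of caddy between -0.055 and -0.025 m) or (y of saucer_shaker in the frame of drip_rack between -0.14 and -0.1 m and y of shaker in the frame of caddy between -0.135 and -0.105 m)) and x of shaker in the frame of caddy between -0.015 and 0.015 m and z of shaker in the frame of caddy between 0.003 and 0.013 m and ((y of saucer_mill in the frame of drip_rack between 0.1 and 0.14 m and y of mill in the frame of caddy between 0.105 and 0.135 m) or (y of saucer_mill in the frame of drip_rack between 0.02 and 0.06 m and y of mill in the frame of caddy between 0.025 and 0.055 m) or (y of saucer_mill in the frame of drip_rack between -0.06 and -0.02 m and y of mill in the frame of caddy between -0.055 and -0.025 m) or (y of saucer_mill in the frame of drip_rack between -0.14 and -0.1 m and y of mill in the frame of caddy between -0.135 and -0.105 m)) and x of mill in the frame of caddy between -0.015 and 0.015 m and z of mill in the frame of caddy between 0.003 and 0.013 m and ((y of saucer_bottle in the frame of drip_rack between 0.1 and 0.14 m and y of bottle in the frame of caddy between 0.105 and 0.135 m) or (y of saucer_bottle in the frame of drip_rack between 0.02 and 0.06 m and y of bottle in the frame of caddy between 0.025 and 0.055 m) or (y of saucer_bottle in the frame of drip_rack between -0.06 and -0.02 m and y of bottle in the frame of caddy between -0.055 and -0.025 m) or (y of saucer_bottle in the frame of drip_rack between -0.14 and -0.1 m and y of bottle in the frame of caddy between -0.135 and -0.105 m)) and x of bottle in the frame of caddy between -0.015 and 0.015 m and z of bottle in the frame of caddy between 0.003 and 0.013 m); the robot touches nothing.
It fails at once if a condiment is tipped more than 40 degrees (angle between any of jar, shaker, mill, bottle's own z axis and vertical above 0.7 rad).
It fails at once if a condiment is dropped or thrown into the caddy (faster than 0.7 m/s within 40 mm of its floor) ((horizontal distance between jar and caddy below 0.2 m and z of jar in the frame of caddy below 0.048 m and linear speed of jar above 0.7 m/s) or (horizontal distance between shaker and caddy below 0.2 m and z of shaker in the frame of caddy below 0.048 m and linear speed of shaker above 0.7 m/s) or (horizontal distance between mill and caddy below 0.2 m and z of mill in the frame of caddy below 0.048 m and linear speed of mill above 0.7 m/s) or (horizontal distance between bottle and caddy below 0.2 m and z of bottle in the frame of caddy below 0.048 m and linear speed of bottle above 0.7 m/s)).
It also fails if it takes over 115 s, if anything falls off the work surface, if the arm or the gripper's body presses on something with over 40 N, if the wrist force passes 120 N, or if a joint passes its speed limit or range.

## Working session

There is one attempt and no reset: what is moved stays moved. The work goes in short steps, Python scripts to look and compute and a tool call to move; the robot and the scene stay as the last step left them, time stands still between calls to the robot, and variables do not carry over. Pictures are saved under pics/ and viewed, at most 14 in all, crops included, and the job is handed in when it is done.

Besides the shell and the picture viewer there is one more tool, called after ">>>" as name(argument=value, ...), one argument or row to a line, values as JSON. play_rows: Moves the arm, as the interface text tells. Its arguments: {"type":"object","properties":{"linear":{"type":"array"},"turn":{"type":"array"},"hand":{"type":"number"}},"required":["linear","turn"]}

```bash
mkdir -p pics
python3 - <<'E'
from station import telemetry, cams
import cv2
for n in("scene","top"):
    im=cams.capture(n); cv2.imwrite(f"pics/{n}0.png",im); print(n,cams.get_calibration(n))
s=telemetry.state(); print(s)
E
```

```text
scene {'vertical_fov': 54.51138917279, 'cx': 320.31580565898906, 'cy': 236.56191368221175, 'rvec': array([ 1.16400848,  2.48159483, -0.85678124]), 'tvec': array([ 0.36133126, -0.31290894,  1.08364816])}
top {'vertical_fov': 53.04303398024164, 'cx': 317.2489859597715, 'cy': 234.65866110979823, 'rvec': array([ 2.19472741, -2.12342901,  0.21841989]), 'tvec': array([-0.03523223,  0.56900696,  0.78409738])}
{'time_s': 0.1, 'joints': array([-1.20894242,  0.38416348,  0.01638661,  1.37106923, -0.00630221,
        1.38816204, -0.04651461]), 'qvel': array([-8.34334194e-05, -1.36340668e-03, -1.60384296e-03, -2.28688792e-03,
        1.83664420e-03, -4.92725731e-04, -2.16617654e-03]), 'tau': array([ 4.52450506e-03, -6.29136872e+01,  8.48788060e-01, -3.72759748e+01,
        1.69483741e-02,  1.04423819e-02, -2.69213238e-06]), 'position': array([0.25735927, 0.56909671, 0.24936391]), 'orientation': array([-6.62067488e-01, -3.07068575e+00,  2.69981725e-03]), 'wrist_force': array([-1.08727815, -0.42454474,  0.23783161]), 'ft_torque': array([0.01117484, 0.02542137, 0.00582808]), 'finger_force': 0.0, 'opening': 0.08554418800929907}
```

View pics/scene0.png

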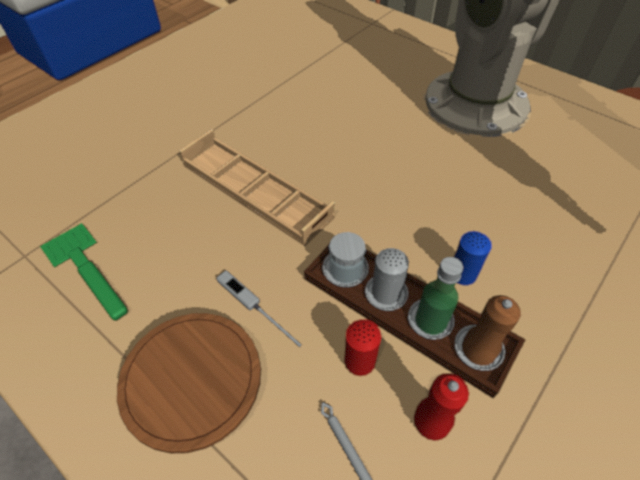

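View pics/top0.png

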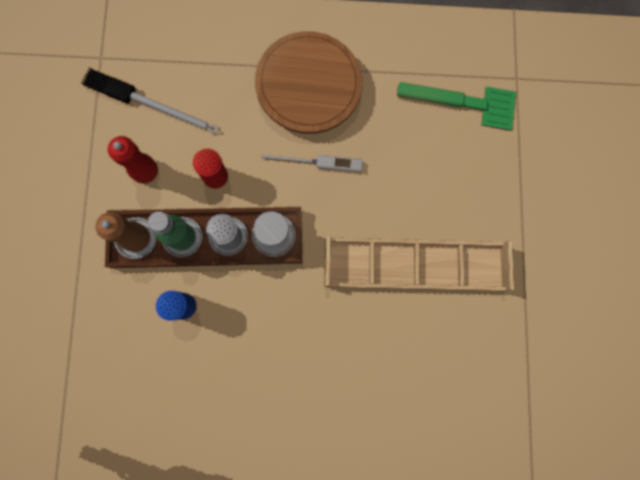

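The scene shows the mill, bottle, shaker and jar on the dark rack, left to right. In the top view they are at about (112,225), (162,224), (224,230) and (272,230). The empty caddy is at (418,264). The look-alikes are a blue shaker (175,305), a red shaker (210,168) and a red mill (130,155). The plain steel shaker (224,230) and brown mill (112,225) match the description and sit in saucers on the rack. Next I measure and confirm with a crop.

```bash
cat > h.py <<'E'
import numpy as np, cv2
from station import cams
class Cam:
    def __init__(s,n):
        c=cams.get_calibration(n); s.f=240/np.tan(np.radians(c['vertical_fov'])/2)
        s.K=np.array([[s.f,0,c['cx']],[0,s.f,c['cy']],[0,0,1]]); s.rv=c['rvec']; s.t=np.array(c['tvec'])
        s.R=cv2.Rodrigues(s.rv)[0]; s.C=-s.R.T@s.t
    def ray(s,u): return s.R.T@np.linalg.inv(s.K)@np.array([u[0],u[1],1.])
    def plane(s,u,z): d=s.ray(u); return s.C+d*(z-s.C[2])/d[2]
    def proj(s,p): return cv2.projectPoints(np.float64(p).reshape(-1,1,3),s.rv,s.t,s.K,None)[0].reshape(-1,2)
    def P(s): return s.K@np.c_[s.R,s.t]
def tri(a,ua,b,ub):
    x=cv2.triangulatePoints(a.P(),b.P(),np.float64(ua).reshape(2,1),np.float64(ub).reshape(2,1)); return (x[:3]/x[3]).ravel()
E
python3 - <<'E'
from h import *
T=Cam('top');S=Cam('scene'); print('C',T.C,S.C,'base',T.proj([0,0,0]),S.proj([0,0,0]))
t=cv2.imread('pics/top0.png');s=cv2.imread('pics/scene0.png')
# edges: rough quads in both
q={'rack':[(106,210),(301,208),(302,264),(107,267)]}
for im,C,n in((t,T,'top'),(s,S,'scene')):
    h=cv2.cvtColor(im,cv2.COLOR_BGR2HSV)
    m=((h[...,2]<95)&((h[...,0]<15)|(h[...,0]>170))&(h[...,1]>90)).astype(np.uint8)
    k,l,st,ce=cv2.connectedComponentsWithStats(m)
    for i in range(1,k):
        if st[i,4]>250: print(n,'dark',st[i],ce[i])
a=cv2.resize(t[190:330,90:310],None,fx=3.6,fy=3.6,interpolation=2)[:,:400*2]
b=cv2.resize(s[220:400,290:540],None,fx=3.2,fy=3.2,interpolation=2)
cv2.imwrite('pics/c1.png',a);cv2.imwrite('pics/c2.png',b)
cv2.imwrite('pics/c3.png',cv2.resize(t[225:305,315:525],None,fx=3.8,fy=3.8,interpolation=2))
for n,p in(('rackend top rails',[(106,210),(301,208),(302,264),(107,267)]),):
    P=np.array([T.plane(u,.026) for u in p]);print(n,P,np.linalg.norm(P-np.roll(P,-1,0),axis=1))
E
```

```text
C [0.43916897 0.01802682 0.8640744 ] [0.92894184 0.31156491 0.66540214] base [[295.63988255 583.64967426]] [[475.65701303 102.0381171 ]]
top dark [118 141  41  43 868] [140.54493088 165.51497696]
top dark [202 164  27  26 376] [216.8643617  178.88297872]
top dark [ 106  208  196   60 5241] [195.50162183 240.9360809 ]
scene dark [ 304  246  220  151 6780] [429.82536873 327.02477876]
scene dark [413 374  38  61 781] [427.3546735  407.53393086]
rackend top rails [[0.60295556 0.35264038 0.026     ]
 [0.61991075 0.01307894 0.026     ]
 [0.52013075 0.00787591 0.026     ]
 [0.50368668 0.34133805 0.026     ]] [0.33998449 0.09991556 0.33386735 0.09991022]
```

View pics/c1.png

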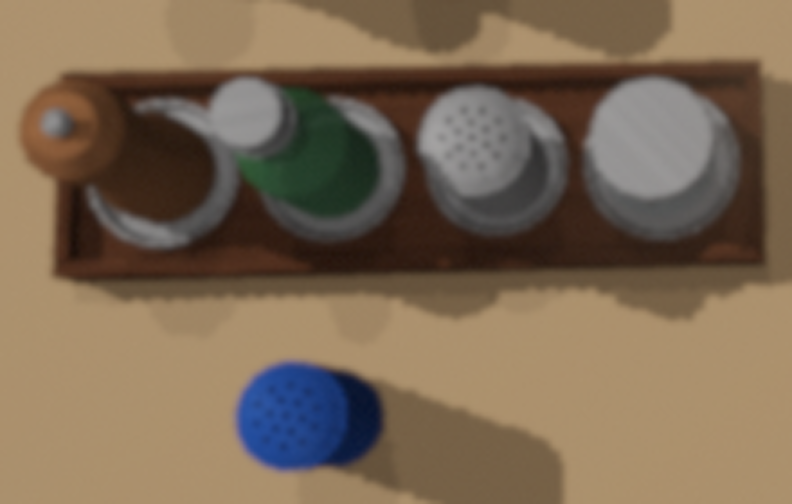

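View pics/c2.png

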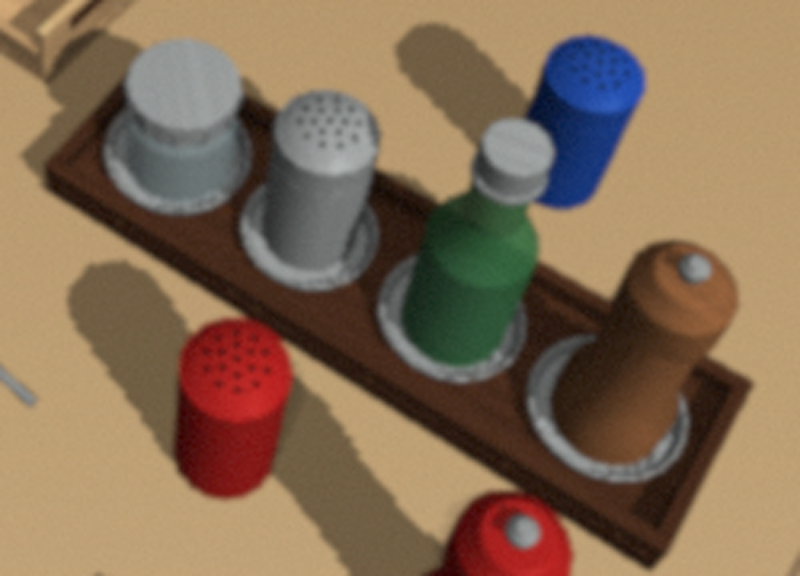

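View pics/c3.png

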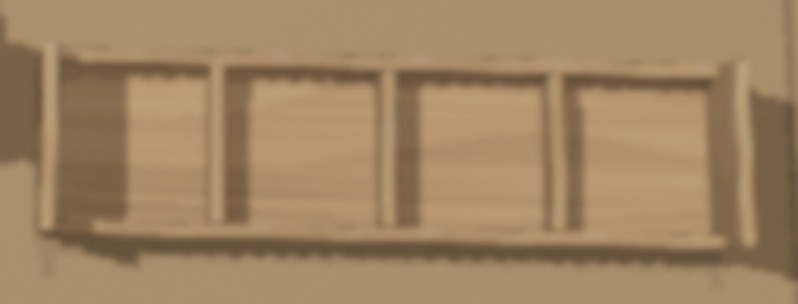

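The crops confirm it: steel pierced-top shaker at third place, brown mill first, green bottle second and glass jar fourth. The blue and red ones are off the rack.

Run:
```python
from h import *
T=Cam('top');S=Cam('scene')
ct=lambda p:((p[0]+.5)/3.6+89.5,(p[1]+.5)/3.6+189.5)
cs=lambda p:((p[0]+.5)/3.2+289.5,(p[1]+.5)/3.2+219.5)
cc=lambda p:((p[0]+.5)/3.8+314.5,(p[1]+.5)/3.8+224.5)
def fit(model,meas):
    M=np.array(model)[:,:2];Q=np.array(meas)[:,:2];mc,qc=M.mean(0),Q.mean(0)
    H=(M-mc).T@(Q-qc);a=np.arctan2(H[0,1]-H[1,0],H[0,0]+H[1,1]);R=np.array([[np.cos(a),-np.sin(a)],[np.sin(a),np.cos(a)]])
    t=qc-R@mc;return a,t,R,np.abs((M@R.T+t-Q)*1e3).round(1)
r=[T.plane(ct(p),.026) for p in((60,73),(758,62),(763,262),(55,275))]
a,t,R,e=fit([(.05,.17),(.05,-.17),(-.05,-.17),(-.05,.17)],r);print('rack',np.degrees(a),t,e.tolist())
rp=[R@[0,y]+t for y in(.12,.04,-.04,-.12)]
obj=dict(mill=((56,122),(696,266)),bottle=((246,112),(518,147)),shaker=((475,140),(326,122)),jar=((650,137),(184,85)))
for (n,(u,v)),p in zip(obj.items(),rp): print(n,tri(T,ct(u),S,cs(v)).round(4),'place',p.round(4))
for n,u,v in(('saucer jar',(661,160),(177,160)),('saucer shaker',(497,166),(310,235)),('saucer bottle',(328,172),(452,318))): print(n,tri(T,ct(u),S,cs(v)).round(4))
c=[T.plane(cc(p),.024) for p in((217,62),(388,66),(556,70),(217,232),(390,236),(560,240))]
a,t,R,e=fit([(.04,.08),(.04,0),(.04,-.08),(-.04,.08),(-.04,0),(-.04,-.08)],c);print('caddy',np.degrees(a),t,e.tolist())
for y in(.12,.04,-.04,-.12): print((R@[0,y]+t).round(4))
# caddy scene check: project wall corners
for z,x,y in((.024,-.043,.157),(.024,.043,.157),(.044,.043,-.163),(.044,-.043,-.163),(.044,.043,.163),(.044,-.043,.163)):
    p=[*(R@[x,y]+t),z]; print(z,S.proj(p).round(1),T.proj(p).round(1))
from station import telemetry
Rt=cv2.Rodrigues(telemetry.state()['orientation'])[0];print(Rt.round(3))
```

```text
rack 3.1502012468511316 [0.56328978 0.18010267] [[0.7, 0.5], [0.6, 1.5], [0.2, 1.1], [1.2, 2.1]]
mill [0.5577 0.3006 0.1542] place [0.5567 0.2999]
bottle [0.5623 0.2209 0.1672] place [0.5611 0.22  ]
shaker [0.5639 0.137  0.1108] place [0.5655 0.1402]
jar [0.5724 0.0627 0.0843] place [0.5699 0.0603]
saucer jar [0.5724 0.0609 0.0173]
saucer shaker [0.5663 0.1407 0.0188]
saucer bottle [0.5607 0.2211 0.0198]
caddy 0.5725084834397965 [ 0.52683455 -0.19533599] [[0.5, 0.4], [0.3, 0.3], [0.1, 0.3], [0.4, 0.3], [0.3, 0.2], [0.2, 0.0]]
[ 0.5256 -0.0753]
[ 0.5264 -0.1553]
[ 0.5272 -0.2353]
[ 0.528  -0.3153]
0.024 [[332.4 207.2]] [[328.  286.7]]
0.024 [[301.8 236. ]] [[328.8 237.9]]
0.044 [[179.1 149.8]] [[511.1 240.9]]
0.044 [[211.4 127.9]] [[513.3 290.1]]
0.044 [[304.  230.5]] [[326.1 236.1]]
0.044 [[335.2 201.4]] [[325.3 286. ]]
[[-0.911  0.412 -0.001]
 [ 0.412  0.911 -0.002]
 [-0.    -0.002 -1.   ]]
```

```bash
python3 -c "
import cv2
s=cv2.imread('pics/scene0.png');cv2.imwrite('pics/c4.png',cv2.resize(s[125:250,170:345],None,fx=4,fy=4,interpolation=2))"
```

```text
(no output)
```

View pics/c4.png

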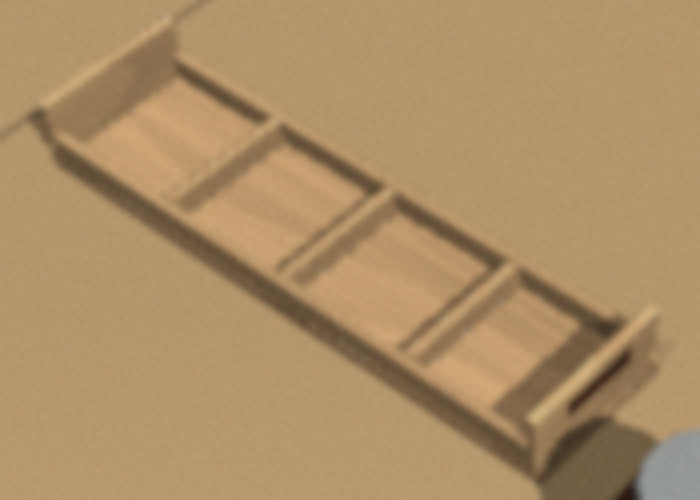

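Measured tops are 0.154, 0.167, 0.111 and 0.084 m for mill, bottle, shaker and jar. These fit undersides at 0.017 m, and the caddy walls fit within 0.5 mm. I'll work from right to left (jar, shaker, bottle, mill) so nothing is carried over anything tall, with the jaws closing along world x.

>>> play_rows(
  linear=[
    [-0.495, -0.333, 0],
    [-0.495, -0.333, 0],
    [-0.495, -0.333, 0],
    [-0.495, -0.333, 0],
    [-0.495, -0.333, 0],
    [-0.495, -0.333, 0],
    [-0.495, -0.333, 0],
    [-0.495, -0.333, 0],
    [-0.495, -0.333, 0],
    [-0.495, -0.333, 0],
    [-0.495, -0.333, 0],
    [-0.495, -0.333, 0],
  ],
  turn=[65.7, 65.7, 65.7, 65.7, 65.7, 65.7, 65.7, 65.7, 65.7, 65.7, 65.7, 65.7],
  hand=0.085,
)

```text
time_s: 1.1
position: [0.521, 0.1423, 0.2502]
orientation: [-2.222, -2.221, 0.0]
wrist_force: [0.6, 1.0, 0.4]
opening: 0.0847
finger_force: 0.0
```

>>> play_rows(
  linear=[
    [-0.03, 0.02, 0],
    [-0.06, 0.04, 0.02],
    [-0.081, 0.0505, 0.04],
    [-0.081, 0.0505, 0.06],
    [-0.081, 0.0505, 0.08],
    [-0.081, 0.0505, 0.09],
    [-0.081, 0.0505, 0.09],
  ],
  turn=[0, 0, 0, 0, 0, 0, 0],
)

```text
time_s: 1.68
position: [0.5692, 0.0632, 0.1575]
orientation: [-2.22, -2.219, 0.007]
wrist_force: [-0.3, 0.4, -0.4]
opening: 0.0851
finger_force: 0.0
```

>>> play_rows(
  linear=[
    [0, 0, 0.015],
    [0, 0, 0.035],
    [0, 0, 0.055],
    [0, 0, 0.075],
    [0, 0, 0.09],
    [0, 0, 0.097],
    [0, 0, 0.097],
    [0, 0, 0.097],
  ],
  turn=[0, 0, 0, 0, 0, 0, 0, 0],
)

```text
time_s: 2.35
position: [0.5715, 0.0635, 0.0643]
orientation: [2.221, 2.221, 0.001]
wrist_force: [-0.1, -0.1, 0.6]
opening: 0.0848
finger_force: 0.0
```

>>> play_rows(
  linear=[
    [-0.002, 0, 0.001],
    [-0.002, 0, 0.001],
    [-0.002, 0, 0.001],
    [-0.002, 0, 0.001],
    [-0.002, 0, 0.001],
    [-0.002, 0, 0.001],
    [-0.002, 0, 0.001],
    [-0.002, 0, 0.001],
  ],
  turn=[0, 0, 0, 0, 0, 0, 0, 0],
  hand=0.04,
)

```text
time_s: 3.02
position: [0.5718, 0.061, 0.0638]
orientation: [2.222, 2.22, 0.003]
wrist_force: [-1.8, -0.0, 6.5]
opening: 0.0549
finger_force: 62.7
```

>>> play_rows(
  linear=[
    [0, 0, -0.005],
    [0, 0, -0.015],
    [0, 0, -0.03],
    [0, 0, -0.045],
    [0, 0, -0.06],
    [-0.01, 0, -0.07],
    [-0.03, -0.005, -0.07],
    [-0.055, -0.01, -0.07],
    [-0.085, -0.014, -0.07],
    [-0.115, -0.019, -0.07],
    [-0.145, -0.024, -0.07],
    [-0.175, -0.029, -0.07],
  ],
  turn=[0, 0, 0, 0, 0, 0, 0, 0, 0, 0, 0, 0],
)

```text
time_s: 4.02
position: [0.5411, -0.116, 0.1329]
orientation: [2.222, 2.22, 0.0]
wrist_force: [0.9, -0.9, -1.7]
opening: 0.0546
finger_force: 63.7
```

>>> play_rows(
  linear=[
    [-0.03, -0.003, 0],
    [-0.06, -0.006, 0],
    [-0.09, -0.008, 0],
    [-0.12, -0.01, 0],
    [-0.15, -0.012, 0],
    [-0.175, -0.0135, 0],
    [-0.192, -0.014, 0],
    [-0.2, -0.014, 0],
    [-0.2, -0.014, 0],
    [-0.2, -0.014, 0],
    [-0.2, -0.014, 0],
  ],
  turn=[0, 0, 0, 0, 0, 0, 0, 0, 0, 0, 0],
)

```text
time_s: 4.93
position: [0.5283, -0.312, 0.1322]
orientation: [-2.219, -2.222, -0.001]
wrist_force: [-0.6, 0.4, -2.3]
opening: 0.0548
finger_force: 63.7
```

Run:
```python
from station import cams,telemetry
import cv2,numpy as np
t=cams.capture('top');s=cams.capture('scene')
cv2.imwrite('pics/v1.png',np.hstack([cv2.resize(t[200:330,310:540],None,fx=1.7,fy=1.7),cv2.resize(s[90:220,140:370],None,fx=1.7,fy=1.7)]))
st=telemetry.state();print(st['position'],st['wrist_force'],st['time_s'])
```

```text
[ 0.52841272 -0.31189658  0.13223734] [ 0.13758262  0.67669315 -1.72044065] 5.0333
```

View pics/v1.png

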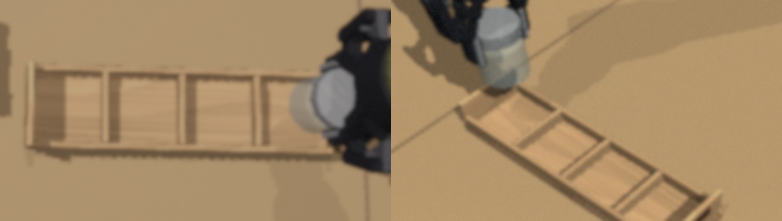

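The jar hangs upright over the fourth bay (top crop around (320,105)). Now I lower it.

>>> play_rows(
  linear=[
    [-0.003, 0, 0.01],
    [-0.003, 0, 0.025],
    [-0.003, 0, 0.04],
    [-0.003, 0, 0.055],
    [-0.003, 0, 0.065],
    [-0.003, 0, 0.07],
    [-0.003, 0, 0.073],
    [-0.003, 0, 0.075],
    [-0.003, 0, 0.076],
    [-0.003, 0, 0.077],
    [-0.003, 0, 0.077],
    [-0.003, 0, 0.077],
  ],
  turn=[0, 0, 0, 0, 0, 0, 0, 0, 0, 0, 0, 0],
)

```text
time_s: 6.03
position: [0.528, -0.3169, 0.0557]
orientation: [2.222, 2.22, 0.0]
wrist_force: [0.1, 0.6, -2.9]
opening: 0.0552
finger_force: 63.7
```

>>> play_rows(
  linear=[
    [0.001, 0, 0.001],
    [0.001, 0, 0.001],
    [0.001, 0, 0.0015],
    [0.001, 0, 0.0015],
    [0.001, 0, 0.0015],
  ],
  turn=[0, 0, 0, 0, 0],
)

```text
time_s: 6.45
position: [0.528, -0.3162, 0.0548]
orientation: [2.222, 2.22, 0.001]
wrist_force: [-2.1, 1.5, 6.1]
opening: 0.0551
finger_force: 64.5
```

>>> play_rows(
  linear=[
    [0, 0, 0],
    [0, 0, 0],
    [0, 0, 0],
    [0, 0, 0],
    [0, 0, 0],
    [0, 0, -0.01],
    [0, 0, -0.03],
    [0, 0, -0.06],
    [0, 0, -0.1],
    [0, 0, -0.13],
    [0, 0, -0.15],
  ],
  turn=[0, 0, 0, 0, 0, 0, 0, 0, 0, 0, 0],
  hand=0.085,
)

```text
time_s: 7.37
position: [0.5284, -0.3168, 0.2085]
orientation: [2.22, 2.217, 0.002]
wrist_force: [0.8, -0.2, -0.2]
opening: 0.085
finger_force: 0.0
```

>>> play_rows(
  linear=[
    [0.02, 0, 0],
    [0.06, 0.005, 0],
    [0.1, 0.01, 0],
    [0.14, 0.012, 0],
    [0.18, 0.015, 0],
    [0.22, 0.018, 0],
    [0.26, 0.021, 0],
    [0.3, 0.025, 0],
    [0.34, 0.028, 0],
    [0.38, 0.031, 0],
    [0.42, 0.034, 0],
    [0.45, 0.036, 0],
  ],
  turn=[0, 0, 0, 0, 0, 0, 0, 0, 0, 0, 0, 0],
  hand=0.07,
)

```text
time_s: 8.37
position: [0.5637, 0.1383, 0.2046]
orientation: [-2.219, -2.223, -0.002]
wrist_force: [0.9, -0.1, 0.1]
opening: 0.0701
finger_force: 0.0
```

Run:
```python
from h import *
from station import cams,telemetry
t=cams.capture('top');s=cams.capture('scene')
cv2.imwrite('pics/v2.png',np.hstack([cv2.resize(t[200:330,310:540],None,fx=1.7,fy=1.7),cv2.resize(s[90:220,140:370],None,fx=1.7,fy=1.7)]))
st=telemetry.state();print(st['position'],st['time_s'],st['opening'])
T=Cam('top');S=Cam('scene');p=[.528,-.3153,.076];print(T.proj(p),S.proj(p))
```

```text
[0.56315238 0.14195984 0.20393907] 8.4667 0.07037047895509184
[[495.5581571  262.96562408]] [[206.87088334 134.91036226]]
```

View pics/v2.png

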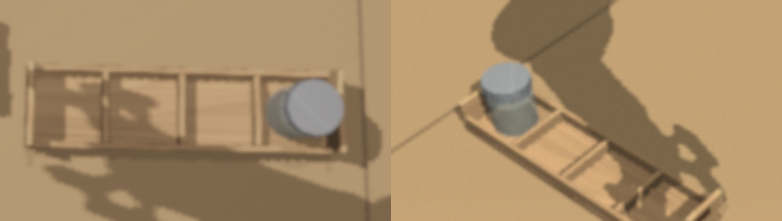

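The jar stands centred in bay 4, with its lid at (494.7,262.9) against (495.6,263.0) expected. The shaker is next.

>>> play_rows(
  linear=[
    [-0.003, 0.002, 0.02],
    [-0.003, 0.002, 0.045],
    [-0.003, 0.002, 0.07],
    [-0.003, 0.002, 0.09],
    [-0.003, 0.002, 0.105],
    [-0.003, 0.002, 0.115],
    [-0.003, 0.002, 0.122],
    [-0.003, 0.002, 0.125],
    [-0.003, 0.002, 0.125],
    [-0.003, 0.002, 0.125],
  ],
  turn=[0, 0, 0, 0, 0, 0, 0, 0, 0, 0],
)

```text
time_s: 9.3
position: [0.5666, 0.1312, 0.0797]
orientation: [2.222, 2.22, 0.002]
wrist_force: [0.3, -0.2, 0.1]
opening: 0.0701
finger_force: 0.0
```

>>> play_rows(
  linear=[
    [0, 0, 0],
    [0, 0, 0],
    [0, 0, 0],
    [0, 0, 0],
    [0, 0, 0],
    [0, 0, 0],
    [0, 0, 0],
  ],
  turn=[0, 0, 0, 0, 0, 0, 0],
  hand=0.035,
)

```text
time_s: 9.88
position: [0.5664, 0.1314, 0.0799]
orientation: [2.222, 2.221, 0.002]
wrist_force: [-2.6, 0.5, 6.5]
opening: 0.0473
finger_force: 60.8
```

The pads closed about 8 mm off centre, because the row shift counts from the commanded pose. I'll open, shift and regrip.

>>> play_rows(
  linear=[
    [0, 0, 0],
    [0, 0, 0],
    [0, 0, 0],
    [0, 0, 0],
    [0.003, -0.001, 0],
    [0.007, -0.001, 0],
    [0.008, -0.001, 0],
    [0.008, -0.001, 0],
    [0.008, -0.001, 0],
  ],
  turn=[0, 0, 0, 0, 0, 0, 0, 0, 0],
  hand=0.07,
)

```text
time_s: 10.63
position: [0.565, 0.1395, 0.0787]
orientation: [-2.222, -2.221, 0.0]
wrist_force: [0.6, 0.2, 0.3]
opening: 0.0703
finger_force: 0.0
```

>>> play_rows(
  linear=[
    [0, 0, 0],
    [0, 0, 0],
    [0, 0, 0],
    [0, 0, 0],
    [0, 0, 0],
    [0, 0, 0],
    [0, 0, 0],
  ],
  turn=[0, 0, 0, 0, 0, 0, 0],
  hand=0.035,
)

```text
time_s: 11.22
position: [0.5653, 0.1391, 0.079]
orientation: [2.222, 2.22, 0.001]
wrist_force: [1.2, -0.5, 1.1]
opening: 0.0473
finger_force: 61.6
```

>>> play_rows(
  linear=[
    [0, 0, -0.005],
    [0, 0, -0.015],
    [0, 0, -0.03],
    [0, 0, -0.045],
    [0, 0, -0.06],
    [-0.01, 0, -0.07],
    [-0.03, -0.003, -0.07],
    [-0.055, -0.006, -0.07],
    [-0.085, -0.009, -0.07],
    [-0.115, -0.012, -0.07],
    [-0.145, -0.015, -0.07],
    [-0.175, -0.018, -0.07],
  ],
  turn=[0, 0, 0, 0, 0, 0, 0, 0, 0, 0, 0, 0],
)

```text
time_s: 12.22
position: [0.5461, -0.038, 0.1491]
orientation: [-2.222, -2.22, 0.0]
wrist_force: [1.7, 0.4, -2.5]
opening: 0.0474
finger_force: 61.8
```

>>> play_rows(
  linear=[
    [-0.03, -0.003, 0],
    [-0.06, -0.006, 0],
    [-0.09, -0.01, 0],
    [-0.12, -0.013, 0],
    [-0.15, -0.016, 0],
    [-0.175, -0.018, 0],
    [-0.192, -0.02, 0],
    [-0.2, -0.02, 0],
    [-0.2, -0.02, 0],
    [-0.2, -0.02, 0],
    [-0.2, -0.02, 0],
  ],
  turn=[0, 0, 0, 0, 0, 0, 0, 0, 0, 0, 0],
)

```text
time_s: 13.13
position: [0.5272, -0.234, 0.1486]
orientation: [-2.219, -2.222, -0.001]
wrist_force: [-0.2, 0.4, -1.6]
opening: 0.0474
finger_force: 61.8
```

>>> play_rows(
  linear=[
    [0, 0, 0.01],
    [0, 0, 0.025],
    [0, 0, 0.04],
    [0, 0, 0.055],
    [0, 0, 0.065],
    [0, 0, 0.07],
    [0, 0, 0.074],
    [0, 0, 0.076],
    [0, 0, 0.077],
    [0, 0, 0.078],
    [0, 0, 0.079],
    [0, 0, 0.079],
  ],
  turn=[0, 0, 0, 0, 0, 0, 0, 0, 0, 0, 0, 0],
)

```text
time_s: 14.13
position: [0.527, -0.2359, 0.0701]
orientation: [2.222, 2.22, 0.0]
wrist_force: [0.3, -0.6, -2.6]
opening: 0.0476
finger_force: 61.8
```

>>> play_rows(
  linear=[
    [0, 0, 0.0005],
    [0, 0, 0.001],
    [0, 0, 0.001],
    [0, 0, 0.001],
  ],
  turn=[0, 0, 0, 0],
)

```text
time_s: 14.47
position: [0.527, -0.236, 0.0699]
orientation: [2.222, 2.22, 0.001]
wrist_force: [-2.9, 1.5, 6.8]
opening: 0.0472
finger_force: 62.5
```

>>> play_rows(
  linear=[
    [0, 0, 0],
    [0, 0, 0],
    [0, 0, 0],
    [0, 0, 0],
    [0, 0, 0],
    [0, 0, -0.01],
    [0, 0, -0.03],
    [0, 0, -0.06],
    [0, 0, -0.095],
    [0, 0, -0.13],
    [0, 0, -0.165],
    [0.01, 0, -0.18],
  ],
  turn=[0, 0, 0, 0, 0, 0, 0, 0, 0, 0, 0, 0],
  hand=0.08,
)

```text
time_s: 15.47
position: [0.5273, -0.2289, 0.2549]
orientation: [2.221, 2.212, 0.004]
wrist_force: [1.4, -0.7, 0.9]
opening: 0.08
finger_force: 0.0
```

>>> play_rows(
  linear=[
    [0.03, 0, 0],
    [0.07, 0.005, 0],
    [0.11, 0.01, 0],
    [0.15, 0.012, 0],
    [0.19, 0.015, 0],
    [0.23, 0.018, 0],
    [0.27, 0.021, 0],
    [0.31, 0.025, 0],
    [0.35, 0.028, 0],
    [0.39, 0.031, 0],
    [0.425, 0.033, 0],
    [0.44, 0.0345, 0],
  ],
  turn=[0, 0, 0, 0, 0, 0, 0, 0, 0, 0, 0, 0],
  hand=0.06,
)

```text
time_s: 16.47
position: [0.5602, 0.2208, 0.249]
orientation: [-2.213, -2.227, -0.002]
wrist_force: [-1.5, 1.8, -0.6]
opening: 0.0599
finger_force: 0.0
```

>>> play_rows(
  linear=[
    [0.004, 0, 0],
    [0.006, 0, 0],
    [0.006, 0, 0],
    [0.006, 0, 0],
    [0.006, 0, 0],
  ],
  turn=[0, 0, 0, 0, 0],
)

```text
time_s: 16.88
position: [0.562, 0.218, 0.2492]
orientation: [2.225, 2.217, 0.0]
wrist_force: [1.1, 0.5, -0.6]
opening: 0.0602
finger_force: 0.0
```

Run:
```python
from h import *
from station import cams,telemetry
t=cams.capture('top');s=cams.capture('scene')
cv2.imwrite('pics/v3.png',np.hstack([cv2.resize(t[200:330,310:540],None,fx=1.7,fy=1.7),cv2.resize(s[200:330,310:540],None,fx=1.7,fy=1.7)]))
st=telemetry.state();print(st['position'],st['time_s'],st['opening'])
T=Cam('top');S=Cam('scene');p=[.5272,-.2353,.104];print(T.proj(p),S.proj(p))
```

```text
[0.56188313 0.21868076 0.24911532] 16.9833 0.06010586543228467
[[453.90036457 260.07544981]] [[233.57806    140.85424247]]
```

View pics/v3.png

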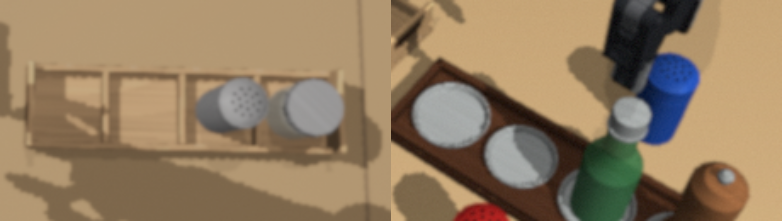

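The shaker stands in bay 3, its top at (453.5,259.4) against (453.9,260.1) expected. The jar is unmoved and two saucers are empty. Next is the bottle, gripped by the neck, since its cap would hit the palm lower down.

>>> play_rows(
  linear=[
    [0.001, 0, 0.015],
    [0.001, 0, 0.035],
    [0.001, 0, 0.055],
    [0.001, 0, 0.075],
    [0.001, 0, 0.09],
    [0.001, 0, 0.1],
    [0.001, 0, 0.107],
    [0.001, 0, 0.112],
    [0.001, 0, 0.112],
    [0.001, 0, 0.112],
  ],
  turn=[0, 0, 0, 0, 0, 0, 0, 0, 0, 0],
)

```text
time_s: 17.82
position: [0.5619, 0.2212, 0.1374]
orientation: [2.222, 2.22, 0.001]
wrist_force: [-0.2, 0.0, 0.0]
opening: 0.0598
finger_force: 0.0
```

>>> play_rows(
  linear=[
    [0, 0, 0],
    [0, 0, 0],
    [0, 0, 0],
    [0, 0, 0],
    [0, 0, 0],
    [0, 0, 0],
    [0, 0, 0],
    [0, 0, 0],
  ],
  turn=[0, 0, 0, 0, 0, 0, 0, 0],
  hand=0.015,
)

```text
time_s: 18.48
position: [0.5621, 0.2214, 0.1377]
orientation: [2.222, 2.22, 0.002]
wrist_force: [-1.1, -0.1, 6.0]
opening: 0.027
finger_force: 58.5
```

>>> play_rows(
  linear=[
    [0, 0, -0.003],
    [0, 0, -0.008],
    [0, 0, -0.015],
    [0, 0, -0.025],
    [0, 0, -0.04],
    [0, 0, -0.055],
    [0, 0, -0.065],
    [0, 0, -0.07],
    [0, 0, -0.07],
    [0, 0, -0.07],
  ],
  turn=[0, 0, 0, 0, 0, 0, 0, 0, 0, 0],
)

```text
time_s: 19.32
position: [0.5615, 0.2211, 0.2066]
orientation: [-2.222, -2.221, 0.0]
wrist_force: [-0.9, 0.2, -3.1]
opening: 0.0268
finger_force: 59.3
```

Run:
```python
from h import *
from station import cams,telemetry
t=cams.capture('top');s=cams.capture('scene')
cv2.imwrite('pics/v4.png',np.hstack([cv2.resize(t[170:300,90:320],None,fx=1.7,fy=1.7),cv2.resize(s[180:340,370:560],None,fx=2,fy=1.7*130/160*1)[:221] if 0 else cv2.resize(s[180:310,340:570],None,fx=1.7,fy=1.7)]))
st=telemetry.state();print(st['position'],st['time_s'],st['opening'],st['ft_torque'])
```

```text
[0.56104349 0.22103248 0.20574806] 19.4167 0.026686082880427606 [-0.02676407  0.0449731  -0.00532745]
```

View pics/v4.png

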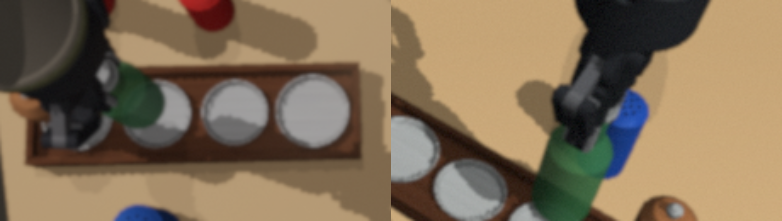

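The bottle hangs upright from its neck (scene crop around (575,165)), clear of its saucer. I'll carry it to bay 2.

>>> play_rows(
  linear=[
    [-0.005, 0, 0],
    [-0.015, -0.001, 0],
    [-0.03, -0.003, 0],
    [-0.05, -0.005, 0],
    [-0.07, -0.007, 0],
    [-0.095, -0.009, 0],
    [-0.12, -0.011, 0],
    [-0.145, -0.013, 0],
    [-0.17, -0.016, 0],
    [-0.195, -0.018, 0],
    [-0.22, -0.02, 0],
    [-0.245, -0.023, 0],
  ],
  turn=[0, 0, 0, 0, 0, 0, 0, 0, 0, 0, 0, 0],
)

```text
time_s: 20.42
position: [0.5374, -0.0269, 0.2068]
orientation: [2.224, 2.219, -0.0]
wrist_force: [0.6, 0.4, -4.2]
opening: 0.0265
finger_force: 59.3
```

>>> play_rows(
  linear=[
    [-0.025, -0.002, 0],
    [-0.05, -0.004, 0],
    [-0.075, -0.007, 0],
    [-0.095, -0.009, 0],
    [-0.11, -0.01, 0],
    [-0.122, -0.011, 0],
    [-0.129, -0.012, 0],
    [-0.131, -0.012, 0],
    [-0.131, -0.012, 0],
    [-0.131, -0.012, 0],
    [-0.131, -0.012, 0],
  ],
  turn=[0, 0, 0, 0, 0, 0, 0, 0, 0, 0, 0],
)

```text
time_s: 21.33
position: [0.5265, -0.1537, 0.2067]
orientation: [-2.22, -2.222, -0.0]
wrist_force: [0.6, 0.9, -3.2]
opening: 0.0269
finger_force: 59.3
```

>>> play_rows(
  linear=[
    [-0.001, 0, 0.01],
    [-0.001, 0, 0.025],
    [-0.001, 0, 0.04],
    [-0.001, 0, 0.055],
    [-0.001, 0, 0.065],
    [-0.001, 0, 0.07],
    [-0.001, 0, 0.073],
    [-0.001, 0, 0.075],
    [-0.001, 0, 0.076],
    [-0.001, 0, 0.077],
    [-0.001, 0, 0.077],
    [-0.001, 0, 0.077],
  ],
  turn=[0, 0, 0, 0, 0, 0, 0, 0, 0, 0, 0, 0],
)

```text
time_s: 22.33
position: [0.5266, -0.1559, 0.1302]
orientation: [2.222, 2.22, 0.001]
wrist_force: [0.7, -0.0, -3.0]
opening: 0.0268
finger_force: 59.2
```

>>> play_rows(
  linear=[
    [0, 0, 0.0005],
    [0, 0, 0.001],
    [0, 0, 0.001],
    [0, 0, 0.001],
  ],
  turn=[0, 0, 0, 0],
)

```text
time_s: 22.67
position: [0.5264, -0.1558, 0.1288]
orientation: [2.222, 2.221, 0.0]
wrist_force: [-0.3, -0.7, -2.9]
opening: 0.0265
finger_force: 59.3
```

>>> play_rows(
  linear=[
    [0, 0, 0.0005],
    [0, 0, 0.001],
    [0, 0, 0.001],
    [0, 0, 0.001],
  ],
  turn=[0, 0, 0, 0],
)

```text
time_s: 23.0
position: [0.5268, -0.1561, 0.1288]
orientation: [2.222, 2.22, 0.001]
wrist_force: [-2.1, -0.2, 4.7]
opening: 0.027
finger_force: 59.2
```

>>> play_rows(
  linear=[
    [0, 0, 0],
    [0, 0, 0],
    [0, 0, 0],
    [0, 0, 0],
    [0, 0, -0.005],
    [0, 0, -0.02],
    [0, 0, -0.045],
    [0, 0, -0.075],
    [0, 0, -0.1],
    [0, 0, -0.12],
    [0, 0, -0.13],
    [0, 0, -0.13],
  ],
  turn=[0, 0, 0, 0, 0, 0, 0, 0, 0, 0, 0, 0],
  hand=0.07,
)

```text
time_s: 24.0
position: [0.5274, -0.1562, 0.2603]
orientation: [2.22, 2.218, 0.004]
wrist_force: [-0.9, -0.1, 0.5]
opening: 0.07
finger_force: 0.0
```

>>> play_rows(
  linear=[
    [0.02, 0, 0],
    [0.06, 0.005, 0],
    [0.1, 0.01, 0],
    [0.14, 0.012, 0],
    [0.18, 0.014, 0],
    [0.22, 0.016, 0],
    [0.26, 0.018, 0],
    [0.3, 0.02, 0],
    [0.34, 0.023, 0],
    [0.38, 0.026, 0],
    [0.42, 0.028, 0],
    [0.45, 0.03, 0],
  ],
  turn=[0, 0, 0, 0, 0, 0, 0, 0, 0, 0, 0, 0],
)

```text
time_s: 25.0
position: [0.555, 0.2982, 0.2553]
orientation: [-2.217, -2.223, 0.004]
wrist_force: [1.0, 0.2, -0.5]
opening: 0.0697
finger_force: 0.0
```

>>> play_rows(
  linear=[
    [0.004, 0, 0],
    [0.006, 0, 0],
    [0.006, 0, 0],
    [0.006, 0, 0],
    [0.006, 0, 0],
  ],
  turn=[0, 0, 0, 0, 0],
)

```text
time_s: 25.42
position: [0.5571, 0.298, 0.2576]
orientation: [2.225, 2.217, -0.001]
wrist_force: [0.3, 1.1, 0.0]
opening: 0.07
finger_force: 0.0
```

Run:
```python
from h import *
from station import cams,telemetry
t=cams.capture('top');s=cams.capture('scene')
cv2.imwrite('pics/v5.png',np.hstack([cv2.resize(t[200:330,310:540],None,fx=1.7,fy=1.7),cv2.resize(s[90:250,140:370],None,fx=1.7,fy=1.7*130/160)]))
st=telemetry.state();print(st['position'],st['time_s'],st['opening'])
T=Cam('top');S=Cam('scene');p=[.5264,-.1553,.158];print(T.proj(p),S.proj(p))
```

```text
[0.55708769 0.29857136 0.25799243] 25.5167 0.0695940044074463
[[412.84443661 255.02071761]] [[262.27795514 135.63670493]]
```

View pics/v5.png

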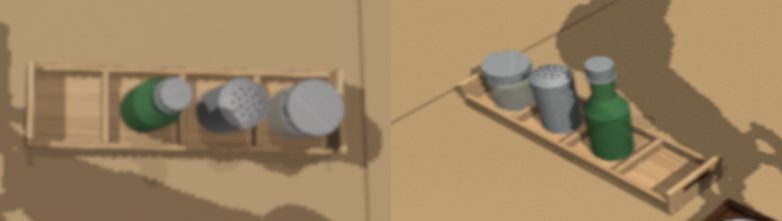

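The bottle stands upright in bay 2, cap at (411.8,255.9) against (412.8,255.0) expected. The mill is last, gripped by its head.

>>> play_rows(
  linear=[
    [0.002, 0, 0.02],
    [0.002, 0, 0.045],
    [0.002, 0, 0.07],
    [0.002, 0, 0.09],
    [0.002, 0, 0.11],
    [0.002, 0, 0.12],
    [0.002, 0, 0.129],
    [0.002, 0, 0.134],
    [0.002, 0, 0.134],
    [0.002, 0, 0.134],
  ],
  turn=[0, 0, 0, 0, 0, 0, 0, 0, 0, 0],
)

```text
time_s: 26.35
position: [0.5571, 0.3023, 0.1246]
orientation: [2.222, 2.22, 0.002]
wrist_force: [-0.2, -0.1, -0.0]
opening: 0.0702
finger_force: 0.0
```

>>> play_rows(
  linear=[
    [0, 0, 0],
    [0, 0, 0],
    [0, 0, 0],
    [0, 0, 0],
    [0, 0, 0],
    [0, 0, 0],
    [0, 0, 0],
    [0, 0, 0],
  ],
  turn=[0, 0, 0, 0, 0, 0, 0, 0],
  hand=0.03,
)

```text
time_s: 27.02
position: [0.5574, 0.3026, 0.1252]
orientation: [2.222, 2.22, 0.004]
wrist_force: [1.1, 0.3, 6.6]
opening: 0.0421
finger_force: 61.4
```

>>> play_rows(
  linear=[
    [0, 0, -0.005],
    [0, 0, -0.015],
    [0, 0, -0.03],
    [0, 0, -0.045],
    [0, 0, -0.06],
    [-0.01, 0, -0.07],
    [-0.025, -0.002, -0.07],
    [-0.045, -0.004, -0.07],
    [-0.07, -0.006, -0.07],
    [-0.095, -0.008, -0.07],
    [-0.12, -0.01, -0.07],
    [-0.145, -0.012, -0.07],
  ],
  turn=[0, 0, 0, 0, 0, 0, 0, 0, 0, 0, 0, 0],
)

```text
time_s: 28.02
position: [0.544, 0.155, 0.1939]
orientation: [-2.223, -2.22, 0.001]
wrist_force: [1.0, -0.4, -2.1]
opening: 0.0423
finger_force: 61.1
```

>>> play_rows(
  linear=[
    [-0.025, -0.002, 0],
    [-0.05, -0.004, 0],
    [-0.075, -0.006, 0],
    [-0.1, -0.008, 0],
    [-0.125, -0.01, 0],
    [-0.15, -0.012, 0],
    [-0.175, -0.014, 0],
    [-0.198, -0.016, 0],
    [-0.215, -0.018, 0],
    [-0.225, -0.019, 0],
    [-0.231, -0.0195, 0],
    [-0.231, -0.0195, 0],
  ],
  turn=[0, 0, 0, 0, 0, 0, 0, 0, 0, 0, 0, 0],
)

```text
time_s: 29.02
position: [0.5245, -0.0751, 0.1939]
orientation: [-2.224, -2.219, 0.0]
wrist_force: [0.0, 0.2, -1.8]
opening: 0.042
finger_force: 61.1
```

>>> play_rows(
  linear=[
    [0, 0, 0],
    [0, 0, 0],
    [0, 0, 0],
  ],
  turn=[0, 0, 0],
)

```text
time_s: 29.27
position: [0.5251, -0.0723, 0.1937]
orientation: [-2.219, -2.223, -0.0]
wrist_force: [-0.5, 0.3, -2.4]
opening: 0.0417
finger_force: 61.1
```

Run:
```python
from h import *
from station import cams,telemetry
t=cams.capture('top');s=cams.capture('scene')
cv2.imwrite('pics/v6.png',np.hstack([cv2.resize(t[200:330,310:540],None,fx=1.7,fy=1.7),cv2.resize(s[110:240,200:430],None,fx=1.7,fy=1.7)]))
st=telemetry.state();print(st['position'],st['time_s'],st['opening'],st['ft_torque'])
```

```text
[ 0.52502726 -0.0727867   0.19369012] 29.3667 0.041931934665000614 [ 0.00936731 -0.00514549  0.02409167]
```

View pics/v6.png

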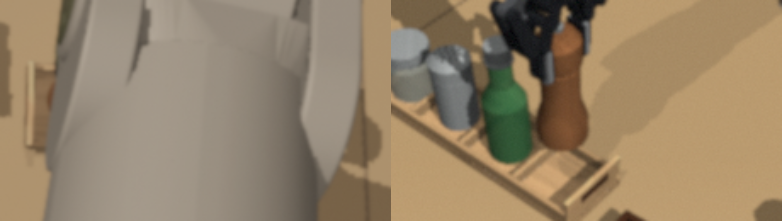

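The mill hangs upright above bay 1 (scene crop (563,95)). The arm hides the top view. Now I lower it.

>>> play_rows(
  linear=[
    [-0.001, 0, 0.01],
    [-0.001, 0, 0.025],
    [-0.001, 0, 0.04],
    [-0.001, 0, 0.055],
    [-0.001, 0, 0.065],
    [-0.001, 0, 0.07],
    [-0.001, 0, 0.073],
    [-0.001, 0, 0.075],
    [-0.001, 0, 0.076],
    [-0.001, 0, 0.077],
    [-0.001, 0, 0.077],
    [-0.001, 0, 0.077],
  ],
  turn=[0, 0, 0, 0, 0, 0, 0, 0, 0, 0, 0, 0],
)

```text
time_s: 30.37
position: [0.5251, -0.0748, 0.1172]
orientation: [2.222, 2.22, 0.001]
wrist_force: [-0.5, 0.5, -1.9]
opening: 0.042
finger_force: 61.1
```

>>> play_rows(
  linear=[
    [0, 0, 0.0005],
    [0, 0, 0.001],
    [0, 0, 0.001],
    [0, 0, 0.001],
  ],
  turn=[0, 0, 0, 0],
)

```text
time_s: 30.7
position: [0.5251, -0.0748, 0.1161]
orientation: [2.222, 2.22, 0.001]
wrist_force: [-1.2, -0.1, 2.1]
opening: 0.0423
finger_force: 61.4
```

>>> play_rows(
  linear=[
    [0, 0, 0],
    [0, 0, 0],
    [0, 0, 0],
    [0, 0, 0],
    [0, 0, 0],
    [0, 0, -0.01],
    [0, 0, -0.03],
    [0, 0, -0.06],
    [0, 0, -0.09],
    [0, 0, -0.12],
    [0, 0, -0.14],
    [0, 0, -0.15],
  ],
  turn=[0, 0, 0, 0, 0, 0, 0, 0, 0, 0, 0, 0],
  hand=0.075,
)

```text
time_s: 31.7
position: [0.526, -0.0752, 0.2698]
orientation: [2.22, 2.218, 0.006]
wrist_force: [0.1, -0.2, -0.2]
opening: 0.0752
finger_force: 0.0
```

>>> play_rows(
  linear=[
    [0.02, 0, 0],
    [0.06, 0, 0],
    [0.1, 0, 0],
    [0.14, 0, 0],
    [0.18, 0, 0],
    [0.22, 0, 0],
    [0.26, 0, 0],
    [0.3, 0, 0],
    [0.32, 0, 0],
    [0.33, 0, 0],
    [0.33, 0, 0],
    [0.33, 0, 0],
  ],
  turn=[0, 0, 0, 0, 0, 0, 0, 0, 0, 0, 0, 0],
)

```text
time_s: 32.7
position: [0.5253, 0.2539, 0.2653]
orientation: [2.223, 2.219, -0.002]
wrist_force: [0.0, -1.9, -0.2]
opening: 0.0749
finger_force: 0.0
```

Run:
```python
from h import *
from station import cams,telemetry
t=cams.capture('top');s=cams.capture('scene')
cv2.imwrite('pics/v7.png',np.hstack([cv2.resize(t[200:330,310:540],None,fx=1.7,fy=1.7),cv2.resize(s[110:240,170:400],None,fx=1.7,fy=1.7)]))
st=telemetry.state();print(st['position'],st['time_s'],st['opening'],st['qvel'].round(3))
T=Cam('top');S=Cam('scene');p=[.5256,-.0753,.147];print(T.proj(p),S.proj(p))
```

```text
[0.52579398 0.25252857 0.2658533 ] 32.8 0.07496837633540324 [ 0.005 -0.006 -0.002 -0.003 -0.005  0.    -0.001]
[[358.52514935 254.550307  ]] [[298.92526594 161.37623293]]
```

View pics/v7.png

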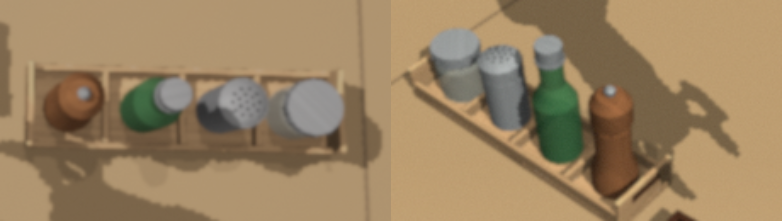

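The mill, bottle, shaker and jar all stand upright in bays 1 to 4. The mill knob is at (359.7,255.3) against (358.5,254.6) expected, and the arm is clear. I'm handing the job in.

```bash
python3 -c "
from station import job;print(job.close_job())"
```

```text
the job is handed in; nothing more can be done
None
```

The mill, bottle, shaker and jar stand upright in caddy bays 1 to 4 in their original left-to-right order, each set down on the bay floor, and I handed the job in at about 33 s of the 115 s limit; the hand-in returned no verdict.

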